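Find and press the concealed battery-door catch of a charging case

ROBOT

A 7-joint arm with a two-finger parallel gripper is mounted at the origin on the work surface. World frame = base frame: x ahead of the robot, y to its left, z up, the work surface at z = 0. Lengths are in m, angles in rad, forces in N, time in s.
With the tool pointing down it reaches from about 0.425 to 0.925 m from the base axis. Payload 6.8 kg.
Tool frame: the origin (TCP) lies midway between the tips of the shut fingers; the grasp point (between the pads) lies 19 mm behind it; z points along the fingers, y is the line along which they close (so a half turn about z gives the same grasp; the last joint's range is limited). The gripper opens to 85 mm and grips with 20 to 120 N. Pads are 22 mm wide; open, the fingers measure 114 mm over their backs; the gripper's body (76 mm by 85 mm) begins 54 mm behind the grasp point. The pads swing forward as they close: fully open they stand 13 mm farther back than shut.
Start: joints at [-1.384, 0.477, 0.022, 1.555, -0.011, 1.109, -0.083], TCP at [0.196, 0.646, 0.231] pointing down, gripper open.
Joint ranges: [-2.96, 2.96], [-0.34, 2.1], [-1.41, 1.46], [0.24, 2.44], [-1.37, 4.51], [0.17, 1.92], [-2.96, 2.96]. Speed limits (rad/s): [2.39, 2.39, 3.14, 3.14, 3.14, 3.14, 3.14].

INTERFACE

Orientations are given as a unit quaternion [x, y, z, w].
In Python, from cell import get_state, cams, order gives the robot as it stands. The module is installed in compiled form; this text tells all that it offers.
- The arm moves only by the tool apply_moves, never from a script. Its argument "plan" is a list of rows, each an object with "delta_rot": the turn, a rotation vector about the tool's x, y, z in rad, a list of three; "offset": the shift along the tool's x, y, z in cm, a list of three; "gripper": the opening, from 0 (shut) to 1 (fully open). In form: [{"delta_rot": [ax, ay, az], "offset": [dx, dy, dz], "gripper": gripper}, ...]. A call has 1 to 8 rows; each row shifts and turns the commanded pose from where the row before left it, along the tool's axes as they then stand; what a row does not reach is not made up. A row lasts 1/8 s, in which the tool goes at most 62.5 mm and 10.7 degrees, less where a joint would pass 70% of its speed; a pose out of reach is approached as far as the arm can. A call is refused whole if a number of a shift passes 6.25 or a number of a turn 0.188, either way. A call with a gripper value outside its range is refused whole. The fingers move at their own pace and stop on an object; the grip force is fixed at half the most. Time passes only in rows, so rows that do not move let the fingers close. It gives the time, the measured TCP pose, the force, the opening and the grip force at its end, in the units of the state.
- get_state(): the state, without advancing time (a new reading comes with each control period).
- cams.capture(name): name is "side" or "top"; returns the picture (420x560x3 uint8, red, green, blue); there is no depth.
- cams.get_calibration(name): a dict with "fx", "fy", "cx", "cy" (pixels), "rvec" (rotation vector, rad) and "tvec" (3), from world to camera coordinates, as OpenCV has them. Camera axes: x right, y down, z forward; pixel columns grow to the right and rows downward; lengths in m; the calibration is good to about 2 mm. A picture is of the moment at which its call begins. get_calibration takes no time and is no camera call.
- order.job_done(): hands the job in; it is judged then, once.
The state is a dict: "time": time; "joints": joint angles; "qvel": joint speeds; "joint_efforts": joint torques, N m; "ee_pos": TCP position; "eef_rot": TCP orientation; "contact_force": force on the tool from outside, world axes, zero at the start; "wrist_torque": the same for the moment, N m; "grip_width": opening from 0.0 (shut) to 1.0 (fully open); "finger_force": force on a finger pad.
Only numpy, scipy, OpenCV 4.12 (cv2) and the standard library are available. Lean on these libraries where they do the work, as an engineer would, in place of code of your own. Each camera call takes 0.05 s, during which the arm holds its last target. There are 200 camera calls.

TASK

The battery door of the black charging case is shut by a concealed catch: one of the six sunk square fields in its top panel is a push button, and the other five look the same but are solid. Feel across the fields with the fingertips until you find the one that gives, press it fully home, so that it swings the door fully open, and draw the hand back. Do not touch the door, and leave everything that stands or lies about where it is; nothing is to be picked up.

Things in the scene. Friction and masses are not known exactly. Their poses are not given: they have to be found in the camera images.
- case: black plastic battery charging case bolted to the bench, 280 mm along its x, 300 mm along its y, 100 mm high. Origin: centre of its underside; z up; its -x side faces the robot (turned up to 0.35 rad). On top: the panel of six fields on the -x half, the battery door on the +x half, and left and right of both flat side strips 58 mm wide with small loose things standing on them
- panel (a point): panel centre, level with the case's top (100 mm up), 62 mm to the -x side of the case's middle, axes as the case. Six equal grey square fields among black bars: rows at x -29 and +29 mm, columns at y -58, 0, +58 mm from this point. Openings 50 mm square, bars 8 mm wide; the fields' flat tops lie 2 mm below the bars. One, a different one every time, is the catch; five are rigid
- catch (a joint): how far the catch's field is pressed in, m: 0 at rest, 0.008 fully home. It slides stiffly with about 3 N all the way (a little more if pressed fast), may be pressed anywhere on its top, and stays where it is left
- door (a joint): opening angle of the battery door, rad: 0 shut and flush, 0.56 fully open. The catch drives it: it rises as the catch goes in (70 rad per m) and stays as the catch stays
- hinge (a point): the battery door: black panel with a grey inlay, 100 mm (x) by 180 mm (y), 5 mm thick, flush in the case's top when shut. This point: middle of its hinge edge, turning with it, 80 mm to the +x side of the panel's centre, 2.5 mm below the case's top; it extends to +x and its far edge rises, up to 52 mm above the case when open. Do not touch
- pack: loose grey and black tool battery, 115 x 70 x 62 mm, lying left (+y) of the case; origin at its underside. Leave alone
- driver: loose screwdriver lying on the bench between robot and case, origin at its underside. Leave alone
- wrench: loose wrench lying right (-y) of the case, origin at its underside. Leave alone
- can: loose can, 52 mm across, 140 mm high, standing right (-y) of the case, origin at its underside. Leave alone
- socket: loose steel socket, 26 mm across, 32 mm high, standing on the left (+y) side strip of the case, beside the panel, origin at its underside. Leave alone
- spool: loose dark steel bushing, 32 mm across, 22 mm high, standing on the right (-y) side strip of the case, beside the door, origin at its underside. Leave alone
- block: loose wooden block, 60 x 45 x 30 mm, lying left (+y) of the case towards its far side, origin at its underside. Leave alone

How it is judged:
By the outcome, as a careful person would: the job done as asked, in the order asked, and still so for the second after the job is handed in, with the robot touching nothing.
It also fails if it takes over 51 s, if anything falls off the work surface, if the arm or the gripper's body presses on something with over 40 N, if the wrist force passes 120 N, or if a joint passes its speed limit or range.

## Working session

There is one attempt and no reset: what is moved stays moved. The work goes in short steps, Python scripts to look and compute and a tool call to move; the robot and the scene stay as the last step left them, time stands still between calls to the robot, and variables do not carry over. Pictures are saved under pics/ and viewed, at most 10 in all, crops included, and the job is handed in when it is done.

Besides the shell and the picture viewer there is one more tool, called as name(argument=value, ...) on one line, values as JSON. apply_moves: Moves the arm, as the interface text tells. Its arguments: {"type":"object","properties":{"plan":{"type":"array"}},"required":["plan"]}

```bash
mkdir -p pics; python3 - <<'E'
from cell import get_state,cams,order
import cv2
s=get_state();print(s)
for n in("top","side"):
    print(cams.get_calibration(n)); cv2.imwrite(f"pics/{n}0.png",cams.capture(n)[...,::-1])
E
```

```text
{'time': 0.0, 'joints': array([-1.38409829,  0.47778596,  0.02230131,  1.55649561, -0.01152213,
        1.10930332, -0.08309688]), 'qvel': array([-0.00027698, -0.00024973,  0.0010878 , -0.00126963,  0.00090114,
        0.00012733, -0.00020946]), 'joint_efforts': array([-5.79111420e-04, -5.96457875e+01,  1.60767663e+00, -2.81211179e+01,
        1.24407856e-02,  9.40245140e-03,  1.56369816e-05]), 'ee_pos': array([0.19592675, 0.64529298, 0.23031581]), 'eef_rot': array([ 1.46841790e-01,  9.89159552e-01, -9.28575289e-04, -8.65079371e-05]), 'contact_force': array([-0.06112995, -0.19374428, -0.04305767]), 'wrist_torque': array([-0.05665811,  0.01554091,  0.04857831]), 'finger_force': 0.0, 'grip_width': 1.001669642583131}
{'fx': 491.87086771969274, 'fy': 491.87086771969274, 'cx': 280.2448395877934, 'cy': 209.6823622761502, 'rvec': array([ 2.15903428, -2.16060171,  0.1644155 ]), 'tvec': array([0.01327639, 0.55121793, 0.96998282])}
{'fx': 489.3523171501646, 'fy': 489.3523171501646, 'cx': 278.6733390728321, 'cy': 206.3813999188913, 'rvec': array([ 0.29172438, -2.65558132,  1.40123639]), 'tvec': array([0.52818249, 0.13984135, 1.00830786])}
```

View pics/top0.png

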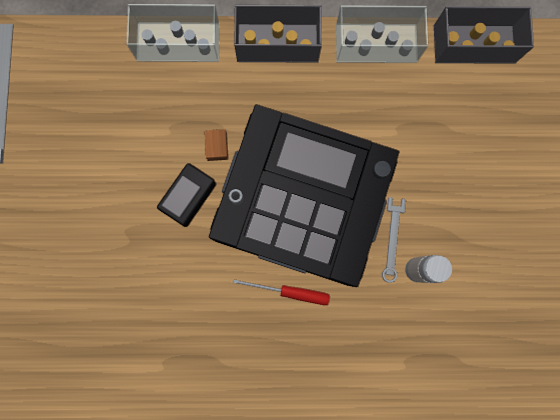

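View pics/side0.png

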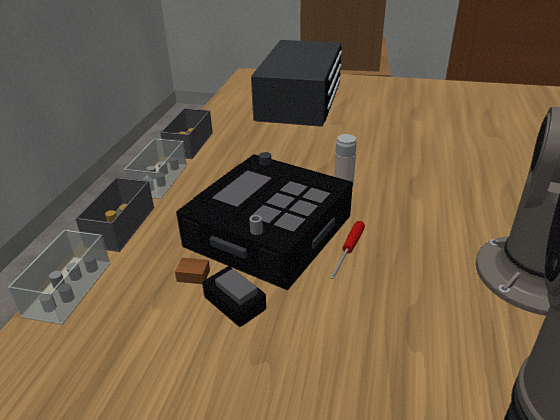

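The top view shows the case turned, with the fields at about (271,199), (300,208), (329,218) in the far row and (262,229), (291,238), (320,247) in the near row. The socket is at (236,196) and the door is above the fields. The side view agrees. I'll segment the grey fields and fit the panel pose.

```bash
cat > h.py <<'E'
import numpy as np,cv2
from cell import cams,get_state
from scipy.spatial.transform import Rotation as R
def ray(n,uv,z):
    c=cams.get_calibration(n);K=np.array([[c['fx'],0,c['cx']],[0,c['fy'],c['cy']],[0,0,1]])
    M=cv2.Rodrigues(c['rvec'])[0];o=-M.T@c['tvec'];d=M.T@np.linalg.inv(K)@[*uv,1]
    return o+d*(z-o[2])/d[2]
E
python3 - <<'E'
from h import *
from scipy.optimize import least_squares
im=cv2.imread('pics/top0.png');g=im.min(2)
mask=((g>75)&(np.ptp(im,axis=2)<25)).astype(np.uint8);mask=cv2.morphologyEx(mask,cv2.MORPH_OPEN,np.ones((3,3)))
n,l,st,ce=cv2.connectedComponentsWithStats(mask)
S=[(262,229),(291,238),(320,247),(271,199),(300,208),(329,218)]
L=[(x,y) for x in(-.029,.029) for y in(.058,0,-.058)]
P=[]
for s in S:
    k=l[s[1],s[0]];P.append(ray('top',ce[k],.098));print(k,st[k],ce[k],P[-1])
P=np.array(P);L=np.array(L)
def f(p):
    c,s=np.cos(p[2]),np.sin(p[2]);return (L@np.array([[c,s],[-s,c]])+p[:2]-P[:,:2]).ravel()
r=least_squares(f,[.6,0,0]);print(r.x,np.abs(r.fun).max())
s=get_state();print(R.from_quat(s['eef_rot']).as_matrix())
for nm,uv,z in [('socket',(236,196),.132),('spool',(382,169),.122),('can',(437,268),.14)]: print(nm,ray('top',uv,z))
for a in L: 
    print(a,f.__name__, (np.array([[np.cos(r.x[2]),-np.sin(r.x[2])],[np.sin(r.x[2]),np.cos(r.x[2])]])@a+r.x[:2]).round(4))
big=cv2.resize(im[90:300,190:470],None,fx=2.8,fy=2.8,interpolation=3);cv2.imwrite('pics/c.png',big)
E
```

```text
13 [246 214  32  30 655] [261.36641221 228.24732824] [0.5071536  0.05010443 0.098     ]
14 [275 223  31  30 642] [290.3271028  237.65732087] [ 0.4891146  -0.00518736  0.098     ]
15 [305 232  30  31 648] [319.30246914 247.21450617] [ 0.47085115 -0.06033299  0.098     ]
8 [256 185  31  30 642] [270.96884735 199.61838006] [0.56253414 0.0317913  0.098     ]
10 [285 194  30  31 639] [299.48356808 209.05633803] [ 0.54420569 -0.02306785  0.098     ]
12 [314 204  30  30 626] [328.42651757 218.6341853 ] [ 0.52566476 -0.07857371  0.098     ]
[ 0.51658732 -0.01421103 -0.31949667] 0.00025175543559113195
[[-9.56855672e-01  2.90563378e-01 -3.81834861e-04]
 [ 2.90563613e-01  9.56854357e-01 -1.58926550e-03]
 [-9.64220039e-05 -1.63164503e-03 -9.99998664e-01]]
socket [0.56396634 0.09665491 0.132     ]
spool [ 0.61786002 -0.1792501   0.122     ]
can [ 0.4304897  -0.26996996  0.14      ]
[-0.029  0.058] f [0.5073 0.05  ]
[-0.029  0.   ] f [ 0.4891 -0.0051]
[-0.029 -0.058] f [ 0.4708 -0.0602]
[0.029 0.058] f [0.5623 0.0317]
[0.029 0.   ] f [ 0.5441 -0.0233]
[ 0.029 -0.058] f [ 0.5259 -0.0784]
```

The field fit is good to 0.25 mm, and the case yaw is -0.3195. With a small turn, tool x points along -case x and tool y along +case y. I'll shut the fingers and move over the near-left field.

apply_moves(plan=[{"delta_rot": [0, 0, 0.025], "offset": [-2, -2, 0], "gripper": 0}, {"delta_rot": [0, 0, 0], "offset": [-3, -3, 0], "gripper": 0}, {"delta_rot": [0, 0, 0], "offset": [-3, -3, 0], "gripper": 0}, {"delta_rot": [0, 0, 0], "offset": [-3, -3, 0], "gripper": 0}, {"delta_rot": [0, 0, 0], "offset": [-3, -3, 0], "gripper": 0}, {"delta_rot": [0, 0, 0], "offset": [-3, -3, 0], "gripper": 0}, {"delta_rot": [0, 0, 0], "offset": [-3, -3, 0], "gripper": 0}, {"delta_rot": [0, 0, 0], "offset": [-3, -3, 0], "gripper": 0}])

```text
time: 1.1
ee_pos: [0.3431, 0.354, 0.2311]
eef_rot: [0.159, 0.987, -0.0, -0.0]
contact_force: [0.5, -0.3, 0.7]
grip_width: -0.002
finger_force: 0.0
```

apply_moves(plan=[{"delta_rot": [0, 0, 0], "offset": [-3, -3, 0], "gripper": 0}, {"delta_rot": [0, 0, 0], "offset": [-3, -3, 0], "gripper": 0}, {"delta_rot": [0, 0, 0], "offset": [-3, -3, 0], "gripper": 0}, {"delta_rot": [0, 0, 0], "offset": [-3, -3, 0], "gripper": 0}, {"delta_rot": [0, 0, 0], "offset": [-3, -3, 0], "gripper": 0}, {"delta_rot": [0, 0, 0], "offset": [-3, -3, 0], "gripper": 0}, {"delta_rot": [0, 0, 0], "offset": [-2, -3, 0], "gripper": 0}, {"delta_rot": [0, 0, 0], "offset": [0, 0, 0], "gripper": 0}])

```text
time: 2.1
ee_pos: [0.4669, 0.0903, 0.2311]
eef_rot: [0.162, 0.987, -0.0, -0.0]
contact_force: [-0.3, 0.2, -0.2]
grip_width: -0.001
finger_force: 0.0
```

```bash
cat >> h.py <<'E'
def rel():
    s=get_state();t=-.31950;A=np.array([[np.cos(t),np.sin(t)],[-np.sin(t),np.cos(t)]])
    m=R.from_quat(s['eef_rot']).as_matrix()
    print('t',round(s['time'],2),'panel xy mm',(A@(s['ee_pos'][:2]-[.51659,-.01421])*1e3).round(1),'z',s['ee_pos'][2].round(4),'F',s['contact_force'].round(2),'yaw err',round(np.arctan2(-m[1,0],-m[0,0])+.3195,3),'g',round(s['grip_width'],3),'tilt',m[2].round(3))
E
python3 -c "from h import *;rel()"
```

```text
t 2.1 panel xy mm [-80.   83.6] z 0.2311 F [-0.25  0.23 -0.18] yaw err -0.006 g -0.001 tilt [ 0.    -0.001 -1.   ]
```

apply_moves(plan=[{"delta_rot": [0, 0, 0.006], "offset": [-2.6, -1.4, 2], "gripper": 0}, {"delta_rot": [0, 0, 0], "offset": [-2.5, -1.4, 2], "gripper": 0}, {"delta_rot": [0, 0, 0], "offset": [0, 0, 3], "gripper": 0}, {"delta_rot": [0, 0, 0], "offset": [0, 0, 3], "gripper": 0}, {"delta_rot": [0, 0, 0], "offset": [0, 0, 2], "gripper": 0}, {"delta_rot": [0, 0, 0], "offset": [0, 0, 0], "gripper": 0}, {"delta_rot": [0, 0, 0], "offset": [0, 0, 0], "gripper": 0}])

```text
time: 2.98
ee_pos: [0.5065, 0.0513, 0.1119]
eef_rot: [0.162, 0.987, 0.0, 0.0]
contact_force: [-0.4, 0.2, 0.7]
grip_width: -0.002
finger_force: 0.0
```

```bash
python3 -c "from h import *;rel()"
```

```text
t 2.98 panel xy mm [-30.2  59. ] z 0.1119 F [-0.4   0.16  0.68] yaw err -0.006 g -0.002 tilt [-0.     0.001 -1.   ]
```

apply_moves(plan=[{"delta_rot": [0, 0, 0], "offset": [0, -0.3, 0.9], "gripper": 0}, {"delta_rot": [0, 0, 0], "offset": [0, 0, 0.3], "gripper": 0}, {"delta_rot": [0, 0, 0], "offset": [0, 0, 0.15], "gripper": 0}, {"delta_rot": [0, 0, 0], "offset": [0, 0, 0.15], "gripper": 0}, {"delta_rot": [0, 0, 0], "offset": [0, 0, 0], "gripper": 0}])

```text
time: 3.6
ee_pos: [0.505, 0.0477, 0.098]
eef_rot: [0.162, 0.987, 0.001, -0.0]
contact_force: [-7.5, -0.6, 22.8]
grip_width: -0.001
finger_force: 10.9
```

That field is rigid: 23 N at z = 0.098. On to the next one, in the middle of the near row.

apply_moves(plan=[{"delta_rot": [0, 0, 0], "offset": [0, 0, -1.2], "gripper": 0}, {"delta_rot": [0, 0, 0], "offset": [0, -2.7, 0], "gripper": 0}, {"delta_rot": [0, 0, 0], "offset": [0, -2.7, 0], "gripper": 0}, {"delta_rot": [0, 0, 0], "offset": [0, 0, 0], "gripper": 0}, {"delta_rot": [0, 0, 0], "offset": [0, 0, 0.8], "gripper": 0}, {"delta_rot": [0, 0, 0], "offset": [0, 0, 0.2], "gripper": 0}, {"delta_rot": [0, 0, 0], "offset": [0, 0, 0.2], "gripper": 0}, {"delta_rot": [0, 0, 0], "offset": [0, 0, 0], "gripper": 0}])

```text
time: 4.6
ee_pos: [0.4879, -0.003, 0.096]
eef_rot: [0.162, 0.987, -0.0, -0.0]
contact_force: [0.4, 0.7, 0.1]
grip_width: -0.002
finger_force: 0.0
```

```bash
python3 -c "from h import *;rel()"
```

```text
t 4.6 panel xy mm [-30.8   1.6] z 0.096 F [0.35 0.68 0.14] yaw err -0.006 g -0.002 tilt [ 0. -0. -1.]
```

z = 0.096 with almost no force, so this field gives. I'll press further to confirm.

apply_moves(plan=[{"delta_rot": [0, 0, 0], "offset": [0, 0, 0.2], "gripper": 0}, {"delta_rot": [0, 0, 0], "offset": [0, 0, 0.1], "gripper": 0}])

```text
time: 4.85
ee_pos: [0.4881, -0.0032, 0.0934]
eef_rot: [0.162, 0.987, 0.0, 0.0]
contact_force: [0.4, 0.3, 3.1]
grip_width: -0.003
finger_force: 1.5
```

apply_moves(plan=[{"delta_rot": [0, 0, 0], "offset": [0, 0, 0.2], "gripper": 0}, {"delta_rot": [0, 0, 0], "offset": [0, 0, 0.2], "gripper": 0}])

```text
time: 5.1
ee_pos: [0.4882, -0.0032, 0.0899]
eef_rot: [0.162, 0.987, 0.0, 0.0]
contact_force: [-7.9, 0.8, 31.7]
grip_width: 0.001
finger_force: 15.6
```

apply_moves(plan=[{"delta_rot": [0, 0, 0], "offset": [0, 0, 0.1], "gripper": 0}, {"delta_rot": [0, 0, 0], "offset": [0, 0, 0.1], "gripper": 0}, {"delta_rot": [0, 0, 0], "offset": [0, 0, 0], "gripper": 0}])

```text
time: 5.48
ee_pos: [0.4882, -0.0032, 0.0897]
eef_rot: [0.163, 0.987, 0.001, -0.0]
contact_force: [-10.8, 1.3, 37.7]
grip_width: -0.001
finger_force: 18.6
```

The force climbed from 3 N to 32–38 N at z = 0.090, so the catch has gone its 8 mm and hit the stop. I'll draw back straight up, then toward the robot.

apply_moves(plan=[{"delta_rot": [0, 0, 0], "offset": [0, 0, -1], "gripper": 0}, {"delta_rot": [0, 0, 0], "offset": [0, 0, -3], "gripper": 0}, {"delta_rot": [0, 0, 0], "offset": [0, 0, -4], "gripper": 0}, {"delta_rot": [0, 0, 0], "offset": [0, 0, -4], "gripper": 0}, {"delta_rot": [0, 0, 0], "offset": [0, 3, -2], "gripper": 0}, {"delta_rot": [0, 0, 0], "offset": [0, 4, 0], "gripper": 0}, {"delta_rot": [0, 0, 0], "offset": [0, 4, 0], "gripper": 0}, {"delta_rot": [0, 0, 0], "offset": [0, 4, 0], "gripper": 0}])

```text
time: 6.48
ee_pos: [0.536, 0.1395, 0.227]
eef_rot: [0.162, 0.987, -0.0, -0.0]
contact_force: [0.4, 0.3, 0.1]
grip_width: -0.002
finger_force: 0.0
```

apply_moves(plan=[{"delta_rot": [0, 0, 0], "offset": [0, 4, 0], "gripper": 0}, {"delta_rot": [0, 0, 0], "offset": [0, 4, 0], "gripper": 0}, {"delta_rot": [0, 0, 0], "offset": [0, 4, 0], "gripper": 0}, {"delta_rot": [0, 0, 0], "offset": [0, 0, 0], "gripper": 0}, {"delta_rot": [0, 0, 0], "offset": [0, 0, 0], "gripper": 0}])

```text
time: 7.1
ee_pos: [0.5741, 0.2512, 0.2266]
eef_rot: [0.163, 0.987, -0.001, -0.0]
contact_force: [-0.1, -0.0, -0.9]
grip_width: -0.002
finger_force: 0.0
```

```bash
python3 - <<'E'
from h import *
rel()
a=cams.capture('top');b=cams.capture('side')
a=cv2.resize(a[90:310,150:470],(560,385));b=cv2.resize(b[110:340,150:400],(418,385))
cv2.imwrite('pics/t1.png',cv2.resize(np.hstack([a,b])[...,::-1],(798,314)))
E
```

```text
t 7.1 panel xy mm [-28.8 270. ] z 0.2266 F [-0.07 -0.04 -0.93] yaw err -0.007 g -0.002 tilt [ 0.    -0.002 -1.   ]
```

View pics/t1.png

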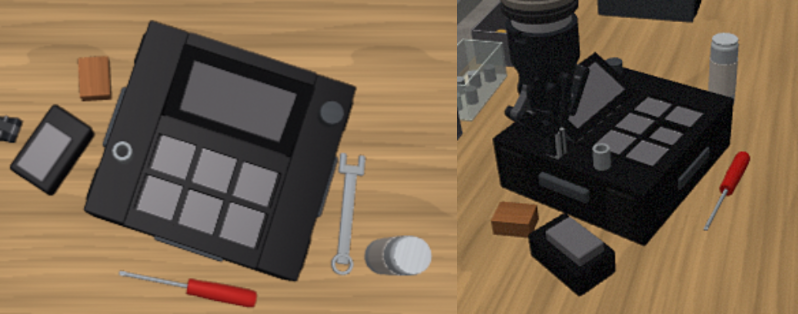

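The combined view shows the door raised (top half at about (240,100), side view about (597,90)). The socket, spool, driver, wrench, can, block and pack are all in place, and the hand is clear above. The press travelled 8.3 mm against the rigid field's level, so the catch is fully home.

```bash
python3 -c "from cell import order;print(order.job_done())"
```

```text
the job is handed in; nothing more can be done
None
```

The catch was the middle field of the near row; I pressed it fully home (about 8 mm, to the stop), the pictures show the door open and nothing else moved, and I drew the hand back and handed the job in at about 7 s.

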